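# Rock a wheel on its axle for bearing play and take the play up

## Task

The wheel on the blue-and-grey bearing stand has play. Gently push the top of the wheel sideways until it comes up against the end of its play, first away from the red adjuster button and then towards it. Push the red button in just until it firms up so that the play is taken up, then rock the wheel the same way again, first away from the button and then towards it, to feel that it is firm on both sides. Use light pushes only, do not clamp the wheel between the fingers, and leave the other things on the table alone.

Things in the scene. Friction and masses are not known exactly. Their poses are not given: they have to be found in the camera images.
- stand: Fixed bearing test stand: grey base 110 x 190 x 12 mm, two uprights with blue bearing blocks (tops 116 mm above the table; inner faces about 45 mm either side of the middle, outer faces 71 mm at +y, 100 mm at -y; 52 mm across). Origin: centre of the underside. z up, y along the axle (+y points away from the red button), x across. The axle is 95 mm above the table.
- wheel_top (a point): Highest point of the black-tyred wheel's rim, midway across its width; moves with the rocking. Wheel: 136 mm diameter, 23 mm wide, in the stand's x-z plane, midway between the blue blocks; top 163 mm above the table. Push it 12 to 20 mm below the top: 5 to 8 N is a good feel, more than 18 N harms the bearing. It also spins stiffly on the axle, which does not matter.
- wheel_left: The half of the wheel (11.5 mm thick) on the stand's +y side, away from the red button; its flat face is pushed to rock the wheel towards the button. Origin: wheel centre; it spins with the wheel, so its attitude is no guide.
- wheel_right: The half of the wheel (11.5 mm thick) on the stand's -y side, facing the red button; its flat face is pushed to rock the wheel away from the button. Origin: wheel centre.
- hub (a joint): Rocking angle (rad) about the stand's x axis through the axle centre: 0 upright, negative when the top leans to +y (away from the red button), positive towards it. Worn play is 0.09 rad (6 mm at the rim) each side: free (under 1 N), staying where left, then a slightly springy stop (about 6 N per mm). With the play taken up it yields under 0.02 rad to a push of 3 to 6 N.
- button_face (a point): Centre of the outer face of the red adjuster button, a disc 32 mm in diameter and 10 mm thick on a 14 mm rod along the axle line, 95 mm above the table, on the stand's -y side. The face looks to -y, 147 mm from the stand's middle at joint 0. Pushing it to +y drives a sprung nose that takes up the play.
- button (a joint): How far the red button is in, m, 0 to 0.032. It slides against about 8 N of drag and stays where left. Somewhere between 12 and 22 mm (different each time, not visible) its nose meets the axle; from there the push rises by about 4 N per mm. A push of 12 to 16 N is the right preload; more than 22 N is too tight and does damage.
- bullseye_level: Round brass-rimmed spirit level, 48 x 48 x 15 mm, bystander. Origin: centre of its underside.
- loupe: Black stand magnifier, 39 x 39 x 34 mm, bystander. Origin: centre of its underside.
- mount_a7: Dark blue-black cylinder (specimen mount), 38 mm diameter, 20 mm high, bystander. Origin: centre of its underside.
- mount_k1: Black cylinder (specimen mount), 30 mm diameter, 20 mm high, bystander. Origin: centre of its underside.
- feeler_gauge: Folded feeler gauge set, 16 x 95 x 12 mm, bystander. Origin: centre of its underside.

How it is judged:
On the way, in this order (a step that is already met when the one before it is completed fails the run):
1. the wheel is rocked away from the button, against the end of its play, with at least 3 N (value of joint hub below -0.08 rad and contact force between the fingers and wheel_right above 3 N), for 0.1 s.
2. the wheel is rocked towards the button, against the end of its play, with at least 3 N (value of joint hub above 0.08 rad and contact force between the fingers and wheel_left above 3 N), for 0.1 s.
3. the button is pushed in and the wheel stands upright (value of joint button above 0.006 m and value of joint hub between -0.02 and 0.02 rad), for 0.1 s.
4. pushed away from the button with at least 3 N, the wheel stays within 0.02 rad (contact force between the fingers and wheel_right above 3 N and value of joint hub between -0.02 and 0.02 rad), for 0.2 s.
5. pushed towards the button with at least 3 N, the wheel stays within 0.02 rad (contact force between the fingers and wheel_left above 3 N and value of joint hub between -0.02 and 0.02 rad), for 0.2 s.
At the end, for the whole second after the job is handed in: The button stays pushed in (more than 6 mm), the wheel stands upright within 0.02 rad and still (all of step 3 and velocity of joint hub between -0.05 and 0.05 rad/s); the robot touches nothing.
It fails at once if the wheel is pushed with more than 18 N (contact force between the fingers and wheel_left above 18 N or contact force between the fingers and wheel_right above 18 N).
It fails at once if the wheel is clamped between the fingers (contact force between the fingers and wheel_left above 2 N and contact force between the fingers and wheel_right above 2 N).
It fails at once if the button is pushed with more than 22 N (contact force between any of the fingers, the arm and button above 22 N).
It fails at once if a bystander is moved by more than 20 mm (distance of any of bullseye_level, loupe, mount_a7, mount_k1, feeler_gauge from where it was at the start of the episode above 0.02 m).
It also fails if it takes over 72 s, if anything falls off the work surface, if the arm or the gripper's body presses on something with over 40 N, if the wrist force passes 120 N, or if a joint passes its speed limit or range.

## Robot

A 7-joint arm with a two-finger parallel gripper is mounted at the origin on a cart in front of the work surface, level with it; the furniture and walls round the work are solid. World frame = base frame: x ahead of the robot, y to its left, z up, the work surface at z = 0. Lengths are in m, angles in rad, forces in N, time in s.
With the tool pointing down it reaches from about 0.4 to 0.875 m from the base axis. Payload 19.3 kg.
Tool frame: the origin (TCP) lies where the fingers leave the gripper's body, on its centre line; the fingertips stand bot.tip_reach ahead of it and the grasp point (between the pads) lies 54 mm ahead of it (bot.tip_reach is the distance from the TCP to the fingertips, in m); z points along the fingers, y is the line along which they close (so a half turn about z gives the same grasp; the last joint's range is limited). The gripper opens to 85 mm and grips with 20 to 120 N. Pads are 22 mm wide; open, the fingers measure 114 mm over their backs; the gripper's body (76 mm by 85 mm) begins 54 mm behind the grasp point. The pads swing forward as they close: fully open they stand 13 mm farther back than shut.
Start: joints at [-1.399, 0.521, -0.036, 1.599, 0.021, 1.021, -0.113], TCP at [0.15, 0.607, 0.304] pointing down, gripper open.
Joint ranges: [-2.91, 2.91], [-0.3, 2.13], [-1.5, 1.42], [0.17, 2.43], [-1.26, 4.41], [0.16, 1.93], [-2.52, 2.52]. Speed limits (rad/s): [1.89, 1.89, 2.39, 2.39, 3.01, 3.01, 3.01].

## Interface

Orientations are given as [roll, pitch, yaw] about the fixed x, y, z axes, in that order (R = Rz(yaw) Ry(pitch) Rx(roll)).
In Python, from workcell import bot gives the robot as it stands. The module is installed in compiled form; this text tells all that it offers.
- The arm moves only by the shell command python3 -m jog 'ROWS' [FORCE]. ROWS is JSON, a list that holds one entry, the list of rows, each a list of 7 numbers: the shift along the tool's x, y, z in mm, then the turn, a rotation vector about the tool's x, y, z in rad, then the opening, from 0 (shut) to 1 (fully open). In form: [[[tx, ty, tz, wx, wy, wz, fingers], ...]]. A call has 1 to 5 rows; each row shifts and turns the commanded pose from where the row before left it, along the tool's axes as they then stand; what a row does not reach is not made up. A row lasts 1/10 s, in which the tool goes at most 50 mm and 8.59 degrees, less where a joint would pass 70% of its speed; a pose out of reach is approached as far as the arm can. A call is refused whole if a number of a shift passes 50 or a number of a turn 0.15, either way. A call with a gripper value outside its range is refused whole. The fingers move at their own pace and stop on an object; FORCE is the grip in N (left out, the last holds). Time passes only in rows, so rows that do not move let the fingers close. It gives the time, the measured TCP pose, the force, the opening and the grip force at its end, in the units of the state.
- bot.observe(): the state, without advancing time (a new reading comes with each control period).
- bot.grab_frame(name): name is "scene" or "side" or "wrist"; returns a dict with "img" (400x640x3 uint8, red, green, blue), "intrinsics" (3x3 intrinsics, pixels), "k1" (the pictures are not rectified: a ray, as slopes to the right and down, at radius r is drawn at 1 + k1 r^2 times it, then the intrinsics apply), "R" (3x3) and "t" (3): a world point X has camera coordinates R X + t; the wrist camera has in their place "tool_from_camera" (4x4, takes a point from camera to tool coordinates, whose origin is the TCP and whose axes are the flange's). Camera axes: x right, y down, z forward; pixel columns grow to the right and rows downward; lengths in m; the calibration is good to about 2 mm. A picture is of the moment at which its call begins: read the wrist's pose just before it. There is no depth.
- bot.job_done(): hands the job in; it is judged then, once.
Trained networks look in a picture, given as the dict that the camera call returned (one of the last four; its "shot" number tells which), for a name from the list of things; names that differ only in an ending like _2 or _b are one class to them, and where a whole thing is asked for, a point or a joint stands for the part that bears it (a point fixed in the world has none). Each returns a list of dicts, best first, with "conf" (0 to 1); they miss things now and then, are a little off and sometimes report something else, mostly with a low value. They report only what shows in the picture. A call takes as long as a camera call.
- bot.trace(query, picture): "region" (400x640 bool, what is visible of it).
- bot.spot_point(query, picture): "xyz" ([x, y, z] in m, in world coordinates, good to about 4 mm: a listed point, or the origin of a listed thing).
The state is a dict: "clock": time; "qpos": joint angles; "qd": joint speeds; "joint_efforts": joint torques, N m; "position": TCP position; "tool_rot": TCP orientation; "force": force on the tool from outside, world axes, zero at the start; "moment": the same for the moment, N m; "grip_width": finger opening in m; "finger_force": force on a finger pad.
Only numpy, scipy, OpenCV 4.12 (cv2) and the standard library are available. Lean on these libraries where they do the work, as an engineer would, in place of code of your own. Each camera call takes 0.05 s, during which the arm holds its last target. There are 200 camera calls.

## Working session

There is one attempt and no reset: what is moved stays moved. The work goes in short steps, Python scripts to look and compute and a shell command to move; the robot and the scene stay as the last step left them, time stands still between calls to the robot, and variables do not carry over. Pictures are saved under pics/ and viewed, at most 10 in all, crops included, and the job is handed in when it is done.

```bash
mkdir -p pics
cat > h.py <<'E'
import numpy as np, cv2
from workcell import bot
def save(p,n): cv2.imwrite('pics/'+n,cv2.cvtColor(p['img'],cv2.COLOR_RGB2BGR))
E
python3 - <<'E'
from h import *
print(bot.observe(), bot.tip_reach)
for c in ("scene","side"):
    p=bot.grab_frame(c); save(p,c+'1.png')
    for q in ("stand","wheel_top","button_face","wheel_left","wheel_right","bullseye_level","loupe","mount_a7","mount_k1","feeler_gauge"):
        print(c,q,[(np.round(d['xyz'],3).tolist(),round(d['conf'],2)) for d in bot.spot_point(q,p)[:2]])
E
```

```text
{'clock': 0.0, 'qpos': array([-1.39920217,  0.52200991, -0.03635985,  1.60000988,  0.02117873,
        1.02110597, -0.11278233]), 'qd': array([-1.21493950e-03, -1.78137595e-03,  2.42781748e-06,  1.71687764e-03,
        9.50887218e-04,  1.27053076e-03, -5.70556001e-05]), 'joint_efforts': array([-8.87269471e-04, -9.27103114e+01,  1.97882608e+00, -3.69927406e+01,
        1.76706706e-02,  8.19451350e-03,  3.95864777e-05]), 'position': array([0.14959951, 0.60656271, 0.3033272 ]), 'tool_rot': array([-3.14044436e+00,  4.84169338e-05,  2.89982326e+00]), 'force': array([0.38073562, 0.41868121, 0.36941546]), 'moment': array([-0.00594193, -0.00439006,  0.0080414 ]), 'finger_force': 0.0, 'grip_width': 0.08539284939512784} 0.0726
scene stand [([0.451, 0.235, -0.002], 0.63)]
scene wheel_top [([0.454, 0.237, 0.165], 0.97), ([0.493, 0.097, 0.094], 0.48)]
scene button_face [([0.492, 0.099, 0.094], 0.51)]
scene wheel_left [([0.453, 0.236, 0.095], 0.46)]
scene wheel_right [([0.456, 0.234, 0.098], 0.81)]
scene bullseye_level [([0.699, 0.29, -0.005], 0.66)]
scene loupe [([0.752, 0.156, -0.003], 0.53)]
scene mount_a7 [([0.709, -0.066, -0.002], 0.31)]
scene mount_k1 [([0.706, -0.072, -0.002], 0.66)]
scene feeler_gauge [([0.408, -0.215, -0.001], 0.83)]
side stand [([0.458, 0.242, 0.002], 0.96)]
side wheel_top [([0.453, 0.238, 0.164], 0.57)]
side button_face []
side wheel_left [([0.453, 0.236, 0.095], 0.51)]
side wheel_right [([0.452, 0.241, 0.094], 0.63)]
side bullseye_level [([0.714, -0.072, -0.004], 0.67), ([0.701, 0.287, -0.003], 0.63)]
side loupe [([0.754, 0.159, 0.002], 0.52)]
side mount_a7 [([0.62, -0.139, 0.001], 0.66)]
side mount_k1 [([0.714, -0.071, -0.004], 0.41), ([0.494, 0.094, 0.093], 0.41)]
side feeler_gauge [([0.411, -0.215, 0.001], 0.58)]
```

View pics/scene1.png

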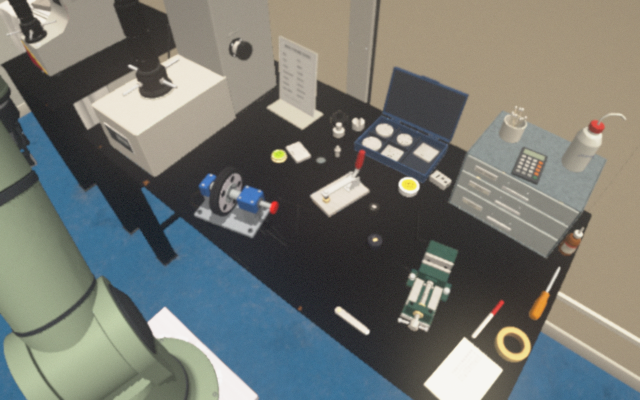

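View pics/side1.png

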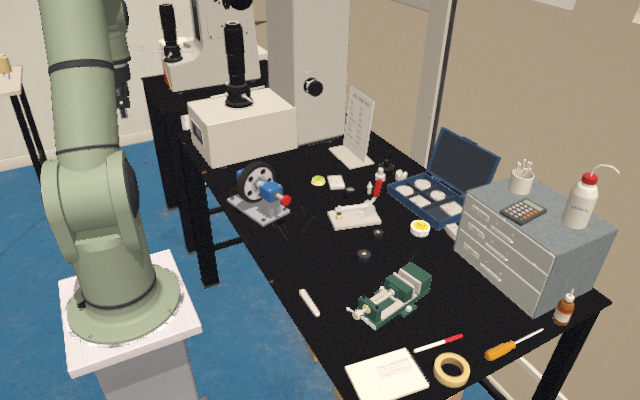

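The scene view shows the stand, with the wheel at pixel (228,190) and the red button at (274,207). The side view agrees: wheel (258,180), button (286,200). The microscope box lies beyond the stand's +y end. I'll use shut fingers as a probe, with tool x along the stand's +y.

```bash
python3 -m jog '[[[0,0,0,0,0,0.15,0],[0,0,0,0,0,0.15,0],[0,0,0,0,0,0.15,0],[0,0,0,0,0,0.15,0],[0,0,0,0,0,0.15,0]]]' 20; python3 -m jog '[[[0,0,0,0,0,0.15,0],[0,0,0,0,0,0.15,0],[0,0,0,0,0,0.015,0]]]'
cat >> h.py <<'E'
from scipy.spatial.transform import Rotation as Ro
C=np.array([0.454,0.238]); B=np.array([0.4925,0.098])
u=(C-B)/np.linalg.norm(C-B); v=np.array([u[1],-u[0]])  # stand +y, stand +x
def sf(p): d=np.asarray(p)[:2]-C; return np.array([d@v,d@u,p[2]])
def to(x,y,z):
    s=bot.observe(); w=np.r_[C+x*v+y*u,z]; R=Ro.from_euler('xyz',s['tool_rot']).as_matrix()
    print('clock',s['clock'],'stand pos',sf(s['position']).round(4),'yaw err',round(s['tool_rot'][2]-np.arctan2(u[1],u[0]),3),'rot',s['tool_rot'].round(3))
    print('tool delta mm',(R.T@(w-s['position'])*1000).round(1))
E
python3 -c "
from h import *
to(0,-.055,.30); print(bot.tip_reach,u,bot.observe()['grip_width'])"
```

```text
clock: 1.6
position: [0.1497, 0.6068, 0.3039]
tool_rot: [3.142, -0.0, 2.144]
force: [1.0, 0.5, 0.6]
grip_width: 0.0123
finger_force: 0.0
clock: 1.9
position: [0.1495, 0.6069, 0.3039]
tool_rot: [3.141, 0.0, 1.832]
force: [-0.8, 0.4, -1.1]
grip_width: -0.0002
finger_force: 0.0
clock 1.9 stand pos [-0.1958  0.4364  0.3039] yaw err -0.007 rot [3.141 0.    1.832]
tool delta mm [-490.   199.4    4. ]
0.0726 [-0.26515648  0.96420539] -0.00023560779922954554
```

```bash
python3 -m jog '[[[-35,14,0,0,0,0,0],[-35,14,0,0,0,0,0],[-35,14,0,0,0,0,0],[-35,14,0,0,0,0,0],[-35,14,0,0,0,0,0]]]' >/dev/null;python3 -m jog '[[[-35,14,0,0,0,0,0],[-35,14,0,0,0,0,0],[-35,14,0,0,0,0,0],[-35,14,0,0,0,0,0],[-35,14,0,0,0,0,0]]]';python3 -m jog '[[[-35,14,0,0,0,0,0],[-35,14,0,0,0,0,0],[-35,14,0,0,0,0,0],[-10,4,0,0,0,0,0],[0,0,0,0,0,0,0]]]'
python3 -c "
from h import *
to(0,-.055,.30)
s=bot.observe(); R=Ro.from_euler('xyz',s['tool_rot']).as_matrix()
p=bot.grab_frame('wrist'); save(p,'w1.png')
for n,p in (('wrist',p),('scene',bot.grab_frame('scene')),('side',bot.grab_frame('side'))):
  for q in ('stand','wheel_top','button_face','wheel_left','wheel_right'):
    print(n,q,[(np.round(d['xyz'],3).tolist(),round(d['conf'],2)) for d in bot.spot_point(q,p)[:2]])
print(s['force'])
"
```

```text
clock: 2.9
position: [0.3769, 0.3042, 0.3041]
tool_rot: [3.141, -0.0, 1.84]
force: [0.8, 0.9, 0.3]
grip_width: 0.0001
finger_force: 0.0
clock: 3.4
position: [0.4513, 0.2051, 0.304]
tool_rot: [3.141, 0.0, 1.835]
force: [-0.5, 0.5, -0.1]
grip_width: -0.0002
finger_force: 0.0
clock 3.4 stand pos [-0.0113 -0.031   0.304 ] yaw err -0.004 rot [3.141 0.    1.835]
tool delta mm [-24.   11.4   4. ]
wrist stand [([0.456, 0.237, 0.001], 0.83)]
wrist wheel_top [([0.457, 0.233, 0.165], 0.79)]
wrist button_face []
wrist wheel_left [([0.456, 0.237, 0.096], 0.89)]
wrist wheel_right []
scene stand [([0.45, 0.232, -0.001], 0.78)]
scene wheel_top [([0.453, 0.236, 0.16], 0.96)]
scene button_face [([0.491, 0.095, 0.095], 0.55)]
scene wheel_left [([0.454, 0.237, 0.094], 0.48)]
scene wheel_right [([0.454, 0.238, 0.095], 0.74), ([0.451, 0.236, 0.094], 0.39)]
side stand [([0.456, 0.242, 0.002], 0.87)]
side wheel_top [([0.452, 0.237, 0.162], 0.64), ([0.704, 0.286, -0.004], 0.53)]
side button_face [([0.496, 0.095, 0.092], 0.56)]
side wheel_left [([0.454, 0.236, 0.097], 0.69)]
side wheel_right [([0.454, 0.238, 0.092], 0.78)]
[-0.47048516  0.48203015 -0.05454098]
```

View pics/w1.png

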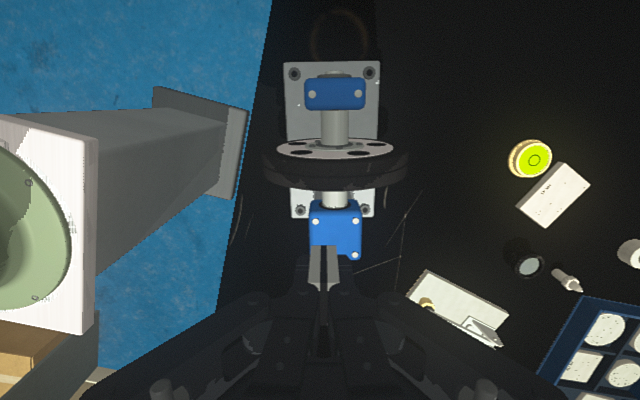

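The wrist view shows the stand squarely aligned: wheel across (335,165), -y block at (337,230), fingertips at (323,260) on the -y side of the wheel. I'll descend now.

```bash
python3 -m jog '[[[-12,6,0,0,0,0,0],[-12,5,20,0,0,0,0],[0,0,30,0,0,0,0],[0,0,30,0,0,0,0],[0,0,3.5,0,0,0,0]]]' >/dev/null; python3 -m jog '[[[0,0,0,0,0,0,0],[10,0,0,0,0,0,0],[5,0,0,0,0,0,0],[0,0,0,0,0,0,0]]]'
python3 -c "
from h import *
to(0,-.0225,.2206);print(bot.observe()['force'][:2]@u)"
```

```text
clock: 5.2
position: [0.4634, 0.2021, 0.2213]
tool_rot: [3.14, -0.001, 1.837]
force: [0.9, -0.2, 0.3]
grip_width: -0.0001
finger_force: 0.0
clock 5.2 stand pos [-0.0004 -0.0372  0.2213] yaw err -0.003 rot [ 3.140e+00 -1.000e-03  1.837e+00]
tool delta mm [14.7  0.4  0.7]
-0.44202805220741004
```

```bash
F='from h import *; s=bot.observe(); print("y",sf(s["position"])[1].round(4),"F",(s["force"][:2]@u).round(2),s["clock"].round(2))'
python3 -m jog '[[[4,0,0,0,0,0,0],[4,0,0,0,0,0,0],[4,0,0,0,0,0,0],[0,0,0,0,0,0,0]]]' >/dev/null; python3 -c "$F"
python3 -m jog '[[[2,0,0,0,0,0,0],[1,0,0,0,0,0,0],[0,0,0,0,0,0,0]]]' >/dev/null; python3 -c "$F"
python3 -m jog '[[[1.5,0,0,0,0,0,0],[0,0,0,0,0,0,0]]]' >/dev/null; python3 -c "$F"
python3 -m jog '[[[1,0,0,0,0,0,0],[0,0,0,0,0,0,0]]]' >/dev/null; python3 -c "$F"
```

```text
Traceback (most recent call last):
AttributeError: 'float' object has no attribute 'round'
Traceback (most recent call last):
AttributeError: 'float' object has no attribute 'round'
Traceback (most recent call last):
AttributeError: 'float' object has no attribute 'round'
Traceback (most recent call last):
AttributeError: 'float' object has no attribute 'round'
```

```bash
cat > f.py <<'E'
from h import *
s=bot.observe(); print("y",sf(s["position"]).round(4),"F",(s["force"][:2]@u).round(2),round(s["clock"],2))
E
python3 f.py
python3 -m jog '[[[1,0,0,0,0,0,0],[0,0,0,0,0,0,0]]]' >/dev/null; python3 f.py
```

```text
y [-0.0007 -0.021   0.2204] F -0.87 6.3
y [-0.0006 -0.02    0.2204] F -0.64 6.5
```

```bash
for i in 1; do python3 -m jog '[[[1,0,0,0,0,0,0],[0,0,0,0,0,0,0]]]' >/dev/null; python3 f.py; 
python3 -m jog '[[[1,0,0,0,0,0,0],[0,0,0,0,0,0,0]]]' >/dev/null; python3 f.py; python3 -m jog '[[[0.5,0,0,0,0,0,0],[0,0,0,0,0,0,0]]]' >/dev/null; python3 f.py; done
```

```text
y [-0.0007 -0.0189  0.2204] F -0.51 6.7
y [-0.0006 -0.0181  0.2204] F -1.69 6.9
y [-0.0006 -0.0178  0.2204] F -3.17 7.1
```

```bash
python3 -m jog '[[[0.5,0,0,0,0,0,0],[0,0,0,0,0,0,0]]]' >/dev/null; python3 f.py; python3 -m jog '[[[0.3,0,0,0,0,0,0],[0,0,0,0,0,0,0],[0,0,0,0,0,0,0]]]' >/dev/null; python3 f.py;python3 f.py
```

```text
y [-0.0006 -0.0176  0.2204] F -6.52 7.3
y [-0.0007 -0.0175  0.2204] F -7.7 7.6
y [-0.0007 -0.0175  0.2204] F -7.7 7.6
```

```bash
python3 -m jog '[[[-10,0,0,0,0,0,0],[-7,0,0,0,0,0,0],[0,0,-25,0,0,0,0],[0,0,-20,0,0,0,0],[0,0,0,0,0,0,0]]]' |tail -3;python3 -m jog '[[[25,0,0,0,0,0,0],[30,0,0,0,0,0,0],[25,0,0,0,0,0,0],[0,0,20,0,0,0,0],[0,0,25,0,0,0,0]]]' |tail -3;python3 -m jog '[[[0,0,0,0,0,0,0],[0,0,0,0,0,0,0]]]' >/dev/null; python3 f.py
```

```text
force: [1.0, -0.3, -0.1]
grip_width: 0.0002
finger_force: 0.0
force: [1.0, 0.8, -0.1]
grip_width: 0.0001
finger_force: 0.0
y [-0.0004  0.0458  0.2204] F 0.14 8.8
```

```bash
python3 -m jog '[[[-8,0,0,0,0,0,0],[-6,0,0,0,0,0,0],[-4,0,0,0,0,0,0],[-4,0,0,0,0,0,0],[0,0,0,0,0,0,0]]]' >/dev/null; python3 f.py; python3 -m jog '[[[-2,0,0,0,0,0,0],[-1.5,0,0,0,0,0,0],[0,0,0,0,0,0,0]]]' >/dev/null; python3 f.py; python3 -m jog '[[[-1,0,0,0,0,0,0],[0,0,0,0,0,0,0]]]' >/dev/null; python3 f.py
```

```text
y [-0.0004  0.0236  0.2207] F 0.13 9.3
y [-0.0005  0.0206  0.2204] F 0.15 9.6
y [-0.0005  0.0197  0.2204] F -0.04 9.8
```

```bash
python3 -m jog '[[[-0.8,0,0,0,0,0,0],[0,0,0,0,0,0,0]]]' >/dev/null; python3 f.py; python3 -m jog '[[[-0.5,0,0,0,0,0,0],[0,0,0,0,0,0,0]]]' >/dev/null; python3 f.py
```

```text
y [-0.0005  0.0189  0.2204] F 0.19 10.0
y [-0.0005  0.0184  0.2204] F 1.11 10.2
```

```bash
python3 -m jog '[[[-0.7,0,0,0,0,0,0],[0,0,0,0,0,0,0]]]' >/dev/null; python3 f.py; python3 -m jog '[[[-0.5,0,0,0,0,0,0],[0,0,0,0,0,0,0]]]' >/dev/null; python3 f.py
```

```text
y [-0.0005  0.0176  0.2204] F -0.2 10.4
y [-0.0005  0.0172  0.2204] F 0.33 10.6
```

```bash
python3 -m jog '[[[-0.7,0,0,0,0,0,0],[0,0,0,0,0,0,0]]]' >/dev/null; python3 f.py; python3 -m jog '[[[-0.5,0,0,0,0,0,0],[0,0,0,0,0,0,0]]]' >/dev/null; python3 f.py
```

```text
y [-0.0005  0.0167  0.2204] F 1.41 10.8
y [-0.0005  0.0164  0.2204] F 5.02 11.0
```

```bash
python3 -m jog '[[[-0.4,0,0,0,0,0,0],[0,0,0,0,0,0,0],[0,0,0,0,0,0,0]]]' >/dev/null; python3 f.py
```

```text
y [-0.0005  0.0163  0.2204] F 6.46 11.3
```

```bash
python3 -m jog '[[[12,0,0,0,0,0,0],[0,0,-25,0,0,0,0],[0,0,-20,0,0,0,0],[0,0,0,0,0,0,0],[-30,0,0,0,0,0,0]]]' >/dev/null;python3 -m jog '[[[-36,0,0,0,0,0,0],[-3,0,0,0,0,0,0],[0,0,20,0,0,0,0],[0,0,25,0,0,0,0],[0,0,0,0,0,0,0]]]' |tail -3;python3 -m jog '[[[0,0,0,0,0,0,0],[6,0,0,0,0,0,0],[4,0,0,0,0,0,0],[0,0,0,0,0,0,0]]]' >/dev/null; python3 f.py
```

```text
force: [0.8, 0.5, 0.5]
grip_width: 0.0001
finger_force: 0.0
y [-0.0005 -0.0303  0.221 ] F -0.2 12.7
```

```bash
python3 -m jog '[[[3,0,0,0,0,0,0],[3,0,0,0,0,0,0],[1.8,0,0,0,0,0,0],[0,0,0,0,0,0,0]]]' >/dev/null; python3 f.py
python3 -m jog '[[[-7,0,0,0,0,0,0],[-7,0,0,0,0,0,0],[0,0,-25,0,0,0,0],[0,0,-20,0,0,0,0],[-40,0,0,0,0,0,0]]]' >/dev/null;python3 -m jog '[[[-40,0,0,0,0,0,0],[-40,0,0,0,0,0,0],[-20,0,0,0,0,0,0],[0,0,0,0,0,0,0],[0,0,0,0,0,0,0]]]' >/dev/null; python3 f.py
python3 -c "
from h import *
to(0,-.175,.153)
p=bot.grab_frame('wrist'); save(p,'w2.png')
for q in ('wheel_top','button_face'):
    print(q,[(sf(np.array(d['xyz'])).round(4).tolist(),round(d['conf'],2)) for d in bot.spot_point(q,p)[:2]])
"
```

```text
y [-0.0007 -0.0233  0.2204] F 0.68 13.1
y [-0.0015 -0.1781  0.2654] F 1.28 14.1
clock 14.1 stand pos [-0.0015 -0.1781  0.2654] yaw err -0.006 rot [-3.141 -0.     1.833]
tool delta mm [  3.1   1.5 112.4]
wheel_top []
button_face [([0.0014, -0.1459, 0.093], 0.72)]
```

View pics/w2.png

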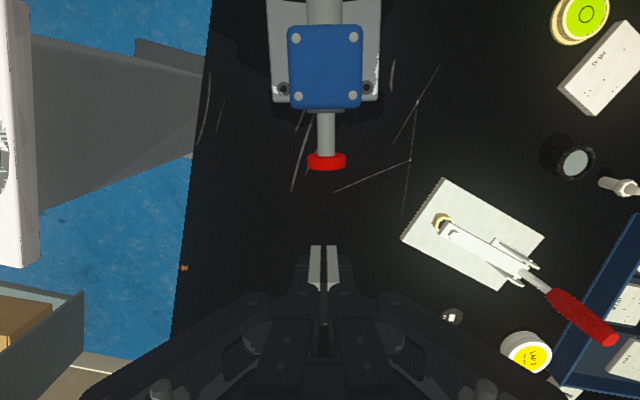

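The wrist view shows the red button at (326,160), in line with the fingertips at (323,265). I'll descend in front of it.

```bash
python3 -m jog '[[[0,1.5,30,0,0,0,0],[0,0,35,0,0,0,0],[0,0,35,0,0,0,0],[0,0,12,0,0,0,0],[0,0,0,0,0,0,0]]]' >/dev/null; python3 f.py; python3 -m jog '[[[6,0,0,0,0,0,0],[6,0,0,0,0,0,0],[4,0,0,0,0,0,0],[2,0,0,0,0,0,0],[0,0,0,0,0,0,0]]]' >/dev/null; python3 f.py
```

```text
y [-0.0003 -0.1772  0.1525] F -0.09 14.75
y [ 0.0004 -0.1591  0.1538] F -0.14 15.25
```

```bash
python3 -m jog '[[[2,0,0,0,0,0,0],[2,0,0,0,0,0,0],[2,0,0,0,0,0,0],[0,0,0,0,0,0,0]]]' >/dev/null; python3 f.py; python3 -m jog '[[[2,0,0,0,0,0,0],[2,0,0,0,0,0,0],[0,0,0,0,0,0,0]]]' >/dev/null; python3 f.py;python3 -m jog '[[[2,0,0,0,0,0,0],[0,0,0,0,0,0,0]]]' >/dev/null; python3 f.py
```

```text
y [ 0.0003 -0.1545  0.1536] F -4.86 15.65
y [ 0.0002 -0.1505  0.1535] F -4.94 15.95
y [ 0.0002 -0.1485  0.1536] F -5.92 16.15
```

```bash
python3 -m jog '[[[1,0,0,0,0,0,0],[1,0,0,0,0,0,0]]]' >/dev/null; python3 f.py; python3 -m jog '[[[1,0,0,0,0,0,0],[0,0,0,0,0,0,0]]]' >/dev/null; python3 f.py;python3 -m jog '[[[1,0,0,0,0,0,0]]]' >/dev/null; python3 f.py
```

```text
y [ 0.0002 -0.1468  0.1536] F -7.98 16.35
y [ 0.0002 -0.1457  0.1536] F -7.15 16.55
y [ 0.0002 -0.1449  0.1536] F -8.23 16.65
```

```bash
python3 -m jog '[[[1,0,0,0,0,0,0]]]' >/dev/null; python3 f.py; python3 -m jog '[[[1,0,0,0,0,0,0]]]' >/dev/null; python3 f.py
```

```text
y [ 1.000e-04 -1.438e-01  1.536e-01] F -7.45 16.75
y [ 0.0002 -0.1428  0.1536] F -7.96 16.85
```

```bash
python3 -m jog '[[[1,0,0,0,0,0,0]]]' >/dev/null; python3 f.py; python3 -m jog '[[[1,0,0,0,0,0,0]]]' >/dev/null; python3 f.py
```

```text
y [ 1.000e-04 -1.418e-01  1.536e-01] F -7.69 16.95
y [ 1.000e-04 -1.408e-01  1.536e-01] F -7.94 17.05
```

```bash
python3 -m jog '[[[0.7,0,0,0,0,0,0]]]' >/dev/null; python3 f.py; python3 -m jog '[[[0.5,0,0,0,0,0,0]]]' >/dev/null; python3 f.py
```

```text
y [ 1.000e-04 -1.401e-01  1.536e-01] F -9.39 17.15
y [ 1.000e-04 -1.397e-01  1.536e-01] F -10.1 17.25
```

```bash
python3 -m jog '[[[0.5,0,0,0,0,0,0]]]' >/dev/null; python3 f.py
```

```text
y [ 1.000e-04 -1.394e-01  1.536e-01] F -11.34 17.35
```

```bash
python3 -m jog '[[[0.4,0,0,0,0,0,0]]]' >/dev/null; python3 f.py
```

```text
y [ 1.000e-04 -1.392e-01  1.536e-01] F -11.71 17.45
```

```bash
python3 -m jog '[[[0.4,0,0,0,0,0,0]]]' >/dev/null; python3 f.py
```

```text
y [ 1.000e-04 -1.389e-01  1.536e-01] F -12.64 17.55
```

```bash
python3 -m jog '[[[0.4,0,0,0,0,0,0],[0,0,0,0,0,0,0]]]' >/dev/null; python3 f.py
```

```text
y [ 1.000e-04 -1.386e-01  1.536e-01] F -13.22 17.75
```

```bash
python3 -m jog '[[[0.3,0,0,0,0,0,0],[0,0,0,0,0,0,0]]]' >/dev/null; python3 f.py
python3 -m jog '[[[-5,0,0,0,0,0,0],[-20,0,0,0,0,0,0],[-10,0,-10,0,0,0,0],[0,0,-35,0,0,0,0],[0,0,-35,0,0,0,0]]]' >/dev/null; python3 -m jog '[[[0,0,-35,0,0,0,0],[35,0,0,0,0,0,0],[35,0,0,0,0,0,0],[35,0,0,0,0,0,0],[0,0,0,0,0,0,0]]]' >/dev/null; python3 f.py
python3 -c "
from h import *
to(0,-.036,.2206)
p=bot.grab_frame('wrist'); save(p,'w3.png')
for n,p in (('w',p),('scene',bot.grab_frame('scene')),('side',bot.grab_frame('side'))):
  for q in ('wheel_top','button_face'):
    print(n,q,[(sf(np.array(d['xyz'])).round(4).tolist(),round(d['conf'],2)) for d in bot.spot_point(q,p)[:1]])
"
```

```text
y [ 1.000e-04 -1.384e-01  1.536e-01] F -13.36 17.95
y [ 0.0005 -0.062   0.2689] F -0.43 18.95
clock 18.95 stand pos [ 0.0005 -0.062   0.2689] yaw err 0.001 rot [ 3.141e+00 -2.000e-03  1.840e+00]
tool delta mm [25.9 -0.5 48.4]
w wheel_top [([-0.0002, -0.0035, 0.1619], 0.97)]
w button_face []
scene wheel_top [([-0.0002, -0.0015, 0.165], 0.88)]
scene button_face [([-0.0017, -0.1287, 0.0942], 0.64)]
side wheel_top [([-0.0016, 0.0005, 0.1643], 0.81)]
side button_face [([-0.0017, -0.1334, 0.0939], 0.45)]
```

View pics/w3.png

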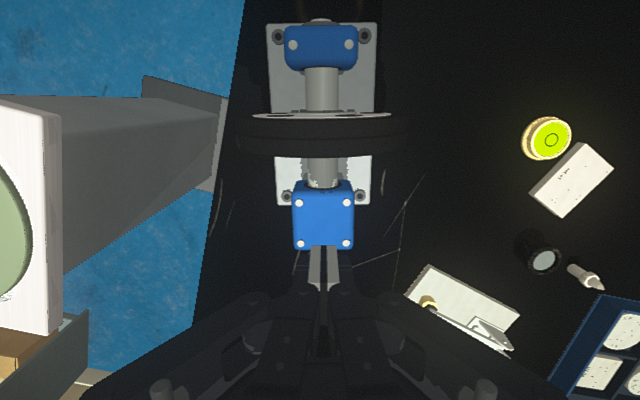

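The wrist view shows the wheel upright (edge at (322,135)) and the button in by about 17 mm. Now I'll test firmness away from the button.

```bash
python3 -m jog '[[[20,0,15,0,0,0,0],[0,0,25,0,0,0,0],[0,0,8.5,0,0,0,0],[5,0,0,0,0,0,0],[0,0,0,0,0,0,0]]]' >/dev/null; python3 f.py; python3 -m jog '[[[6,0,0,0,0,0,0],[5,0,0,0,0,0,0],[0,0,0,0,0,0,0]]]' >/dev/null; python3 f.py; python3 -m jog '[[[1,0,0,0,0,0,0],[0,0,0,0,0,0,0]]]' >/dev/null; python3 f.py
```

```text
y [ 0.001  -0.0412  0.2205] F -0.46 19.9
y [ 0.0009 -0.0294  0.2203] F 0.61 20.2
y [ 0.0008 -0.0293  0.22  ] F -0.96 20.4
```

```bash
python3 -m jog '[[[2.5,0,0,0,0,0,0],[2,0,0,0,0,0,0],[0,0,0,0,0,0,0]]]' >/dev/null; python3 f.py; python3 -m jog '[[[0.8,0,0,0,0,0,0],[0,0,0,0,0,0,0]]]' >/dev/null; python3 f.py
```

```text
y [ 0.0008 -0.0246  0.2199] F -0.67 20.7
y [ 0.0008 -0.024   0.2199] F 0.14 20.9
```

```bash
python3 -m jog '[[[0.5,0,0,0,0,0,0],[0,0,0,0,0,0,0]]]' >/dev/null; python3 f.py;python3 -m jog '[[[0.5,0,0,0,0,0,0],[0,0,0,0,0,0,0]]]' >/dev/null; python3 f.py
```

```text
y [ 0.0008 -0.0236  0.2199] F 0.19 21.1
y [ 0.0008 -0.0231  0.2199] F 0.09 21.3
```

```bash
python3 -m jog '[[[0.4,0,0,0,0,0,0],[0,0,0,0,0,0,0]]]' >/dev/null; python3 f.py;python3 -m jog '[[[0.3,0,0,0,0,0,0],[0,0,0,0,0,0,0]]]' >/dev/null; python3 f.py
```

```text
y [ 0.0008 -0.0228  0.2199] F -2.4 21.5
y [ 0.0008 -0.0226  0.2199] F -3.74 21.7
```

```bash
python3 -m jog '[[[0.3,0,0,0,0,0,0],[0,0,0,0,0,0,0]]]' >/dev/null; python3 f.py
```

```text
y [ 0.0008 -0.0223  0.2199] F -4.11 21.9
```

```bash
python3 -m jog '[[[0.15,0,0,0,0,0,0],[0,0,0,0,0,0,0]]]' >/dev/null; python3 f.py; python3 -m jog '[[[0,0,0,0,0,0,0],[0,0,0,0,0,0,0],[0,0,0,0,0,0,0]]]' >/dev/null; python3 f.py
```

```text
y [ 0.0008 -0.0223  0.2199] F -5.41 22.1
y [ 0.0009 -0.0223  0.2199] F -6.37 22.4
```

```bash
python3 -m jog '[[[-8,0,0,0,0,0,0],[-6,0,0,0,0,0,0],[0,0,-25,0,0,0,0],[0,0,-20,0,0,0,0],[0,0,0,0,0,0,0]]]' >/dev/null;python3 -m jog '[[[25,0,0,0,0,0,0],[30,0,0,0,0,0,0],[22,0,0,0,0,0,0],[0,0,20,0,0,0,0],[0,0,25,0,0,0,0]]]' >/dev/null;python3 -m jog '[[[0,0,0,0,0,0,0],[-6,0,0,0,0,0,0],[-6,0,0,0,0,0,0],[0,0,0,0,0,0,0]]]' >/dev/null; python3 f.py
```

```text
y [0.0015 0.0279 0.2209] F 0.48 23.8
```

```bash
python3 -m jog '[[[-3,0,0,0,0,0,0],[-1.8,0,0,0,0,0,0],[0,0,0,0,0,0,0]]]' >/dev/null; python3 f.py; python3 -m jog '[[[-0.6,0,0,0,0,0,0],[0,0,0,0,0,0,0]]]' >/dev/null; python3 f.py
```

```text
y [0.0011 0.0241 0.2201] F -0.1 24.1
y [0.001  0.0237 0.2199] F 0.05 24.3
```

```bash
python3 -m jog '[[[-0.4,0,0,0,0,0,0],[0,0,0,0,0,0,0]]]' >/dev/null; python3 f.py; python3 -m jog '[[[-0.3,0,0,0,0,0,0],[0,0,0,0,0,0,0]]]' >/dev/null; python3 f.py
```

```text
y [0.001  0.0233 0.2199] F -0.19 24.5
y [0.001  0.023  0.2199] F 0.63 24.7
```

```bash
python3 -m jog '[[[-0.5,0,0,0,0,0,0],[0,0,0,0,0,0,0]]]' >/dev/null; python3 f.py; python3 -m jog '[[[-0.5,0,0,0,0,0,0],[0,0,0,0,0,0,0]]]' >/dev/null; python3 f.py
```

```text
y [0.001  0.0224 0.2199] F -0.0 24.9
y [0.001  0.0219 0.2199] F -0.27 25.1
```

```bash
python3 -m jog '[[[-0.4,0,0,0,0,0,0],[0,0,0,0,0,0,0]]]' >/dev/null; python3 f.py
```

```text
y [0.001  0.0217 0.2199] F 0.42 25.3
```

```bash
python3 -m jog '[[[-0.4,0,0,0,0,0,0],[0,0,0,0,0,0,0]]]' >/dev/null; python3 f.py;python3 -m jog '[[[-0.3,0,0,0,0,0,0],[0,0,0,0,0,0,0]]]' >/dev/null; python3 f.py
```

```text
y [0.001  0.0214 0.2199] F 3.51 25.5
y [0.001  0.0212 0.22  ] F 5.05 25.7
```

```bash
python3 -m jog '[[[-0.25,0,0,0,0,0,0],[0,0,0,0,0,0,0]]]' >/dev/null; python3 f.py
```

```text
y [0.0011 0.021  0.22  ] F 6.47 25.9
```

```bash
python3 -m jog '[[[0,0,0,0,0,0,0],[0,0,0,0,0,0,0],[0,0,0,0,0,0,0]]]' >/dev/null; python3 f.py
python3 -m jog '[[[2,0,0,0,0,0,0],[10,0,0,0,0,0,0],[0,0,-30,0,0,0,0],[0,0,-40,0,0,0,0],[0,0,-30,0,0,0,0]]]' >/dev/null; python3 -m jog '[[[0,0,0,0,0,0,0],[0,0,0,0,0,0,0],[0,0,0,0,0,0,0],[0,0,0,0,0,0,0],[0,0,0,0,0,0,0]]]'
python3 -c "
from h import *
for n in ('wrist','scene','side'):
  p=bot.grab_frame(n)
  for q in ('wheel_top','button_face'):
    print(n,q,[(sf(np.array(d['xyz'])).round(4).tolist(),round(d['conf'],2)) for d in bot.spot_point(q,p)[:1]])
"
```

```text
y [0.0011 0.021  0.22  ] F 5.42 26.2
clock: 27.2
position: [0.4462, 0.2697, 0.3192]
tool_rot: [-3.14, 0.001, 1.835]
force: [-0.2, -0.7, 0.5]
grip_width: 0.0001
finger_force: 0.0
wrist wheel_top [([0.0009, -0.0018, 0.1617], 0.67)]
wrist button_face []
scene wheel_top [([-0.003, 0.0019, 0.1671], 0.72)]
scene button_face [([-0.0004, -0.1273, 0.0946], 0.39)]
side wheel_top [([-0.0003, -0.0018, 0.1663], 0.76)]
side button_face [([-0.0016, -0.1312, 0.09], 0.51)]
```

```bash
python3 -c "
from workcell import bot
print(bot.job_done())"
```

```text
the job is handed in; nothing more can be done
None
```

I rocked the wheel to both ends of its play (about 7.7 N away from the button, 6.5 N towards it), pushed the button in about 17 mm to roughly 13.4 N, found the wheel firm both ways at 5–6.5 N, and handed in at about 27 s with the arm clear; the hand-in returned no verdict.

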